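# Spread a heap of porcelain rings on the drying board

### The job

Spread the heap of washed porcelain rings into a single layer on the dark drying board so that air gets round each: every ring lies flat, wholly on the board, with at least 15 mm of clear space to every other ring and to the two cups on the board. Slide the rings into place rather than lifting them up above the heap, and leave the three cups and the brush where they are.

Things in the scene. Friction and masses are not known exactly. Their poses are not given: they have to be found in the camera images.
- board: dark wooden drying board, 280 mm (its x) by 460 mm (its y), fixed; its flat top, without rim, is 30 mm above the table. Origin at the centre of its underside, on the table
- ring0: a chunky white porcelain ring, outer diameter 80 mm, hole 50 mm right through, wall 15 mm, 24 mm thick. Origin at its centre, at half its thickness (42 mm above the table when it lies flat on the board, 66 mm when it lies flat on other rings); z is the ring's axis. All six are alike
- ring1: a chunky white porcelain ring, outer diameter 80 mm, hole 50 mm right through, wall 15 mm, 24 mm thick. Origin at its centre, at half its thickness (42 mm above the table when it lies flat on the board, 66 mm when it lies flat on other rings); z is the ring's axis. All six are alike
- ring2: a chunky white porcelain ring, outer diameter 80 mm, hole 50 mm right through, wall 15 mm, 24 mm thick. Origin at its centre, at half its thickness (42 mm above the table when it lies flat on the board, 66 mm when it lies flat on other rings); z is the ring's axis. All six are alike
- ring3: a chunky white porcelain ring, outer diameter 80 mm, hole 50 mm right through, wall 15 mm, 24 mm thick. Origin at its centre, at half its thickness (42 mm above the table when it lies flat on the board, 66 mm when it lies flat on other rings); z is the ring's axis. All six are alike
- ring4: a chunky white porcelain ring, outer diameter 80 mm, hole 50 mm right through, wall 15 mm, 24 mm thick. Origin at its centre, at half its thickness (42 mm above the table when it lies flat on the board, 66 mm when it lies flat on other rings); z is the ring's axis. All six are alike
- ring5: a chunky white porcelain ring, outer diameter 80 mm, hole 50 mm right through, wall 15 mm, 24 mm thick. Origin at its centre, at half its thickness (42 mm above the table when it lies flat on the board, 66 mm when it lies flat on other rings); z is the ring's axis. All six are alike
- cup_a: a blue porcelain cup, no handle, 64 mm across, 56 mm tall, standing upright. Origin at the centre of its underside; z up. It stands on the board, towards the board's +y end
- cup_b: a blue porcelain cup, no handle, 64 mm across, 56 mm tall, standing upright. Origin at the centre of its underside; z up. It also stands on the board, towards its +y end
- cup_c: a blue porcelain cup, no handle, 64 mm across, 56 mm tall, standing upright. Origin at the centre of its underside; z up. It stands on the table, to the left of the board (robot's view)
- brush: a brush, 190 mm long, lying on the table to the right of the board (robot's view). Origin near its middle, at its underside
Mind the look-alikes: they are no part of the job. What is shaped like the cup_b but purple or red is not meant.

How it is judged:
By the outcome, as a careful person would: the job done as asked, in the order asked, and still so for the second after the job is handed in, with the robot touching nothing.
It also fails if it takes over 61 s, if anything falls off the work surface, if the arm or the gripper's body presses on something with over 40 N, if the wrist force passes 120 N, or if a joint passes its speed limit or range.

### The arm

A 6-joint arm with a two-finger parallel gripper is mounted at the origin on the work surface. World frame = base frame: x ahead of the robot, y to its left, z up, the work surface at z = 0. Lengths are in mm, angles in degrees, forces in N, time in s.
With the tool pointing down it reaches from about 300 to 850 mm from the base axis. Payload 4.2 kg.
Tool frame: the origin (TCP) lies at the very end of the fingers, on their centre line; the grasp point (between the pads) lies 19 mm behind it; z points along the fingers, y is the line along which they close (so a half turn about z gives the same grasp; the last joint's range is limited). The gripper opens to 91 mm and grips with 3 to 60 N. Pads are 32 mm wide; open, the fingers measure 118 mm over their backs; the gripper's body (76 mm by 178 mm) begins 60 mm behind the grasp point.
Start: joints at [73.052, 18.312, 89.639, -0, 72.044, -1.146], TCP at [156.584, 553.285, 213.976] pointing down, gripper open.
Joint ranges: [-177.97, 177.97], [-48.28, 115.42], [12.27, 149.76], [-77.06, 257.06], [2.81, 150.46], [-146.56, 146.56]. Speed limits (degrees/s): [147.25, 147.25, 180, 180, 180, 180].

### API

Orientations are given as [roll, pitch, yaw] about the fixed x, y, z axes, in that order (R = Rz(yaw) Ry(pitch) Rx(roll)).
In Python, from workcell import env, grab_frame gives the robot as it stands. The module is installed in compiled form; this text tells all that it offers.
- The arm moves only by the tool move_arm, never from a script. Its argument "plan" is a list of rows, each an object of numbers: "tx", "ty", "tz": the shift along the tool's x, y, z in cm; "wx", "wy", "wz": the turn, a rotation vector about the tool's x, y, z in rad. In form: [{"tx": .., "ty": .., "tz": .., "wx": .., "wy": .., "wz": ..}, ...]. A call has 1 to 12 rows; each row shifts and turns the commanded pose from where the row before left it, along the tool's axes as they then stand; what a row does not reach is not made up. A row lasts 1/12 s, in which the tool goes at most 41.7 mm and 7.16 degrees, less where a joint would pass 70% of its speed; a pose out of reach is approached as far as the arm can. A call is refused whole if a number of a shift passes 4.17 or a number of a turn 0.125, either way. A call with a gripper value outside its range is refused whole. "gripper" is the finger opening in cm, from 0 to 9.12, set as the call begins (left out, the last holds). The fingers move at their own pace and stop on an object; "force" is the grip in N (left out, the last holds). Time passes only in rows, so rows that do not move let the fingers close. It gives the time, the measured TCP pose, the force, the opening and the grip force at its end, in the units of the state.
- env.state(): the state, without advancing time (a new reading comes with each control period).
- grab_frame(name): name is "scene" or "top" or "wrist"; returns a dict with "color" (400x640x3 uint8, red, green, blue), "vfov" (degrees; the focal length in pixels is half the picture's height over the tangent of half this angle, whatever the lens; pixels are square), "cx", "cy" (the principal point, pixels), "k1" (the pictures are not rectified: a ray, as slopes to the right and down, at radius r is drawn at 1 + k1 r^2 times it, then the intrinsics apply), "view" (4x4, takes a point from world to camera coordinates). Camera axes: x right, y up, looking along -z (the intrinsics and any distortion apply to the point x, -y, -z); pixel columns grow to the right and rows downward; lengths in mm; the calibration is good to about 2 mm. A picture is of the moment at which its call begins. There is no depth.
- env.job_done(): hands the job in; it is judged then, once.
The state is a dict: "time_s": time; "qpos": joint angles; "qvel": joint speeds; "effort": joint torques, N m; "ee_pos": TCP position; "ee_rot": TCP orientation; "force": force on the tool from outside, world axes, zero at the start; "torque": the same for the moment, N m; "gripper_width": finger opening in mm; "gripper_force": force on a finger pad.
Only numpy, scipy, OpenCV 4.12 (cv2) and the standard library are available. Lean on these libraries where they do the work, as an engineer would, in place of code of your own. Each camera call takes 0.05 s, during which the arm holds its last target. There are 200 camera calls.

## Working session

There is one attempt and no reset: what is moved stays moved. The work goes in short steps, Python scripts to look and compute and a tool call to move; the robot and the scene stay as the last step left them, time stands still between calls to the robot, and variables do not carry over. Pictures are saved under pics/ and viewed, at most 10 in all, crops included, and the job is handed in when it is done.

Besides the shell and the picture viewer there is one more tool, called after "Request:" as name([rows], argument=value, ...), one row to a line, values as JSON. move_arm: Moves the arm, as the interface text tells. Its arguments: {"type":"object","properties":{"plan":{"type":"array","items":{"type":"object","properties":{"tx":{"type":"number"},"ty":{"type":"number"},"tz":{"type":"number"},"wx":{"type":"number"},"wy":{"type":"number"},"wz":{"type":"number"}}}},"gripper":{"type":"number"},"force":{"type":"number"}},"required":["plan"]}

```bash
mkdir -p pics; cat > h.py <<'E'
import numpy as np, cv2
from workcell import env, grab_frame
def K(f):
    h=f["color"].shape[0]; fl=h/2/np.tan(np.radians(f["vfov"])/2); return fl,f["cx"],f["cy"],f["k1"]
def proj(f,P):
    P=np.atleast_2d(np.array(P,float)); V=np.array(f["view"]); c=P@V[:3,:3].T+V[:3,3]
    x=c[:,0]/-c[:,2]; y=-c[:,1]/-c[:,2]; fl,cx,cy,k=K(f); s=1+k*(x*x+y*y)
    return np.c_[cx+fl*x*s, cy+fl*y*s]
def unproj(f,uv,z):
    uv=np.atleast_2d(np.array(uv,float)); fl,cx,cy,k=K(f); d=(uv-[cx,cy])/fl; s=d.copy()
    for _ in range(20): s=d/(1+k*(s**2).sum(1,keepdims=True))
    V=np.array(f["view"]); R=V[:3,:3]; o=-R.T@V[:3,3]
    r=np.c_[s[:,0],-s[:,1],-np.ones(len(s))]@R
    return o+r*((z-o[2])/r[:,2])[:,None]
def save(f,n): cv2.imwrite("pics/"+n+".png",f["color"][:,:,::-1])
E
python3 - <<'E'
from h import *
import pickle
for n in("scene","top"):
    f=grab_frame(n); save(f,n+"0"); pickle.dump(f,open(n+"0.pkl","wb")); print(n,f["vfov"],f["k1"],np.round(np.linalg.inv(f["view"])[:3],2).tolist())
print(env.state())
E
```

```text
scene 48.17371609217412 -0.0358464314982408 [[0.71, -0.49, 0.51, 1286.81], [0.71, 0.49, -0.51, -692.92], [0.0, 0.72, 0.69, 993.14]]
top 42.05748974012968 0.0191732441962271 [[0.01, 0.98, -0.19, 349.74], [-1.0, 0.01, 0.0, -13.52], [0.01, 0.19, 0.98, 1459.42]]
{'time_s': 0.1, 'qpos': array([ 7.30519866e+01,  1.83493892e+01,  8.96982777e+01, -3.20394192e-03,
        7.20443939e+01, -1.14175852e+00]), 'qvel': array([ 0.05032606, -0.12348668, -0.07381475,  0.08954069, -0.12352937,
       -0.06294709]), 'effort': array([ 1.73525128e-03, -4.13339138e+01, -2.32512188e+01,  7.31350039e-02,
        4.21796856e-02, -5.94964376e-05]), 'ee_pos': array([156.46853128, 552.84061206, 213.19792332]), 'ee_rot': array([-1.79907897e+02,  1.21128424e-03,  1.64194736e+02]), 'force': array([-0.74121865, -0.36667125, -0.34663581]), 'torque': array([-0.04173   , -0.01760576, -0.00908216]), 'gripper_force': 0.0, 'gripper_width': 91.29467976942571}
```

View pics/top0.png

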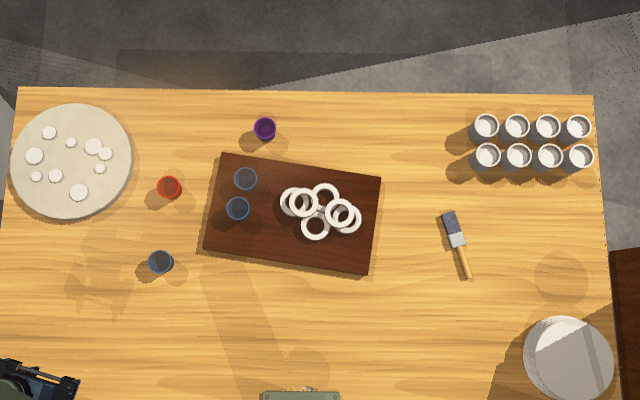

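View pics/scene0.png

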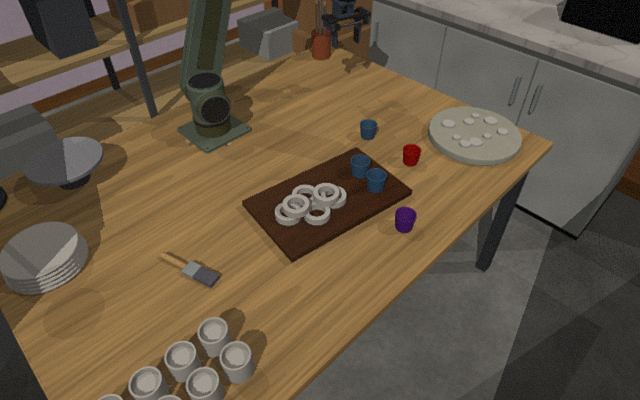

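Top view: the ring heap is at about (320,212), and the white board pieces are the candidates. Blue cups on the board are at (245,179) and (237,208), and cup_c is at (160,262). Look-alikes are the red cup (168,187), the purple cup (265,128) and the white cups at right; I leave these alone. Next is a close crop of the heap.

```bash
python3 - <<'E'
from h import *
import pickle
f=pickle.load(open("top0.pkl","rb"))
c=unproj(f,[(220,153),(381,177),(367,275),(203,249)],30); print("board",c.round(0).tolist(), c.mean(0))
print("sides",np.linalg.norm(c-np.roll(c,-1,0),axis=1))
# crop of heap, ortho at z=54: u right = -y, v down = -x ; 3px/mm
x0,y0,s=c.mean(0)[0]+140,c.mean(0)[1]+200,1.7
g=np.stack(np.meshgrid(np.arange(780),np.arange(480)),-1).reshape(-1,2)
P=np.c_[x0+30-g[:,1]/s, y0+30-g[:,0]/s, np.full(len(g),54.)]
m=proj(f,P).astype(np.float32).reshape(480,780,2)
o=cv2.remap(f["color"],m[...,0],m[...,1],cv2.INTER_CUBIC)
for k in range(0,480,85): cv2.putText(o,"x%d"%(x0+30-k/s),(0,k+5),0,.4,(255,255,0)); cv2.line(o,(0,k),(780,k),(90,90,0),1)
for k in range(0,780,85): cv2.putText(o,"y%d"%(y0+30-k/s),(k,12),0,.4,(255,255,0)); cv2.line(o,(k,0),(k,480),(90,90,0),1)
cv2.imwrite("pics/ortho0.png",o[:,:,::-1])
s2=pickle.load(open("scene0.pkl","rb")); cv2.imwrite("pics/sc0.png",cv2.resize(s2["color"][140:255,235:420,::-1],None,fx=4.2,fy=4.2,interpolation=cv2.INTER_CUBIC))
E
```

```text
board [[745.0, 239.0, 30.0], [682.0, -217.0, 30.0], [408.0, -175.0, 30.0], [473.0, 273.0, 30.0]] [576.71413805  30.06936377  30.        ]
sides [460.76835487 277.01538079 453.44809309 274.61807918]
```

View pics/ortho0.png

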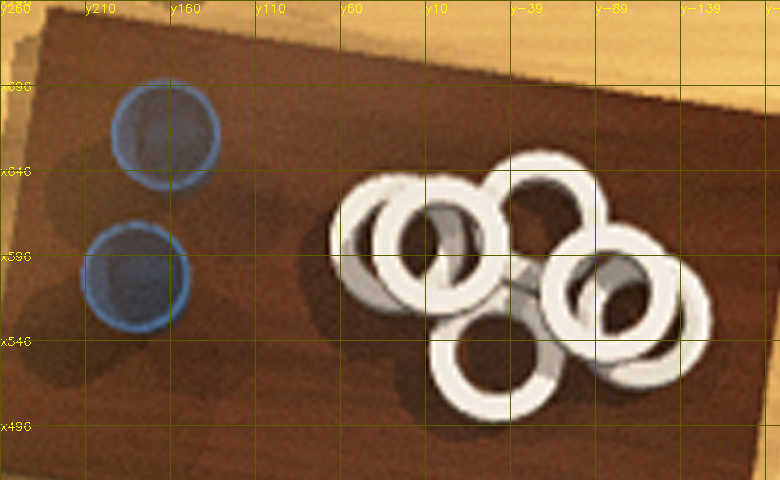

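View pics/sc0.png

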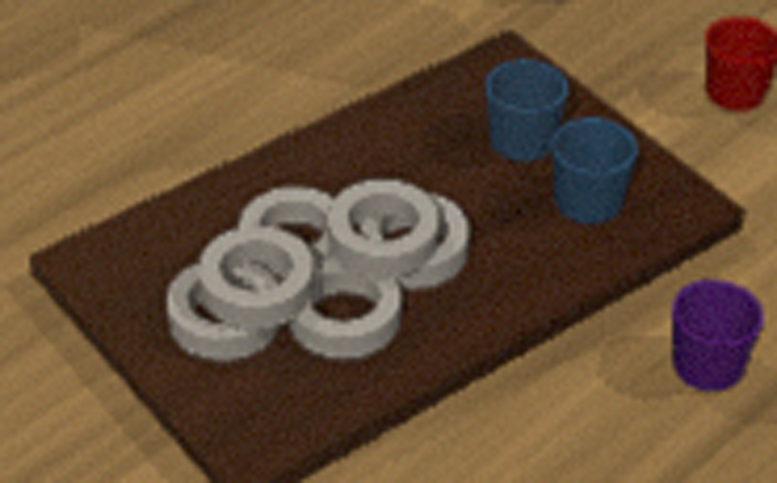

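The crop shows four rings flat on the board: A (395,243), B (542,218), C (497,353) and D (642,318). Two lie on top of them: E (440,245) and F (607,292). Plan: put the closed fingers into a hole, open them gently to lock from inside, then slide. First I fit all poses.

```bash
cat > fit.py <<'E'
from h import *
from scipy.optimize import minimize
t=np.linspace(0,2*np.pi,60)
def circ(f,x,y,z,r): return (proj(f,np.c_[x+r*np.cos(t),y+r*np.sin(t),0*t+z])*16*S).astype(np.int32)
S=2
def render(f,rings):
    m=np.zeros((400*S,640*S),np.uint8)
    for x,y,z in rings:
        a=np.zeros_like(m); hull=cv2.convexHull(np.r_[circ(f,x,y,z-12,40),circ(f,x,y,z+12,40)])
        cv2.fillPoly(a,[hull],255,cv2.LINE_AA,4)
        b=np.zeros_like(m);c=np.zeros_like(m)
        cv2.fillPoly(b,[circ(f,x,y,z-12,25)],255,cv2.LINE_AA,4);cv2.fillPoly(c,[circ(f,x,y,z+12,25)],255,cv2.LINE_AA,4)
        m=np.maximum(m,cv2.min(a,255-cv2.min(b,c)))
    return m
def white(f):
    h=cv2.cvtColor(f["color"],cv2.COLOR_RGB2HSV).astype(float); 
    w=np.clip((h[...,2]-100)/60,0,1)*np.clip((110-h[...,1])/50,0,1)
    return w
def boardpose(f,p0):
    pass
def fit(fs,xy,zs):
    data=[]
    for f in fs:
        p=proj(f,np.c_[xy,zs]); u0,v0=(p.min(0)-45).astype(int).clip(0); u1,v1=(p.max(0)+45).astype(int)
        data.append((f,white(f)[v0:v1,u0:u1],slice(v0*S,v1*S),slice(u0*S,u1*S)))
    def cost(q):
        r=np.c_[q.reshape(-1,2),zs]; e=0
        for f,w,a,b in data:
            m=render(f,r)[a,b]/255.; m=cv2.resize(m,w.shape[::-1],interpolation=cv2.INTER_AREA); e+=((m-w)**2).sum()
        return e
    q=np.array(xy,float).ravel()
    for st in (6,2):
        sim=np.r_[q[None],q+st*np.eye(len(q))]
        q=minimize(cost,q,method="Nelder-Mead",options=dict(initial_simplex=sim,maxfev=1500,xatol=.1,fatol=.3)).x
    return q.reshape(-1,2),cost(q)
E
python3 - <<'E'
from fit import *
import pickle
T=pickle.load(open("top0.pkl","rb"));Sc=pickle.load(open("scene0.pkl","rb"))
xy=[(603,28),(618,-58),(540,-31),(558,-115),(600,3),(573,-97)];zs=np.array([42,42,42,42,66,66.])
for fs in ([T],[T,Sc]):
    r,c=fit(fs,xy,zs); print(r.round(1).tolist(),c)
# board edges in the two images: subpixel line edges via sampled gradient, fit pose
def bd(p):
    cs=np.array([[-140,-230],[140,-230],[140,230],[-140,230]],float); th=p[2]; R=np.array([[np.cos(th),-np.sin(th)],[np.sin(th),np.cos(th)]])
    return R,cs@R.T+p[:2]
def cost(p,f):
    R,_=bd(p); e=0
    g=cv2.GaussianBlur(cv2.cvtColor(f["color"],cv2.COLOR_RGB2GRAY).astype(np.float32),(0,0),.7)
    for n,L,o in (((1,0),230,140),((0,1),140,230),((0,-1),140,230),((-1,0),230,140)):
        n=np.array(n); tt=np.array([-n[1],n[0]]); s=np.linspace(-L*.9,L*.9,80)[:,None]
        v=[]
        for d in (-6,6):
            P=((o+d)*n+s*tt)@R.T+p[:2]; m=proj(f,np.c_[P,np.full(80,30.)]).astype(np.float32)
            v.append(cv2.remap(g,m[:,:1],m[:,1:],cv2.INTER_LINEAR))
        e-=np.clip(v[1]-v[0],-50,100).mean()
    return e
for fs in([T],[Sc],[T,Sc]):
    r=minimize(lambda p:sum(cost(p*[1,1,.01],f) for f in fs),[577,30,-13.],method="Nelder-Mead",options=dict(initial_simplex=[[577,30,-13],[585,30,-13],[577,38,-13],[577,30,-10]])); print("board",r.x,np.degrees(r.x[2]*.01),r.fun)
# cups: top rim centre guess
for n,uv in (("a",(245,179)),("b",(237.5,208))): print(n,unproj(T,[uv],86)[0].round(1))
E
```

```text
[[606.7, 25.7], [618.9, -57.5], [541.4, -32.7], [561.0, -119.2], [598.9, -0.4], [572.2, -97.2]] 177.24775813687043
[[605.2, 25.6], [617.4, -56.6], [541.6, -33.1], [560.5, -118.5], [600.0, -0.5], [572.2, -97.2]] 889.2181219138793
board [577.49402639  30.11352984 -15.73935897] -9.017988410334594 -265.36517333984375
board [588.40019164  24.06178064 -14.4661128 ] -8.288472095576548 -187.3896026611328
board [579.15260492  27.37559299 -14.95334976] -8.567638309179097 -409.2480773925781
a [657.9 158.7  86. ]
b [578.3 175.9  86. ]
```

Request:
move_arm([
  {"wz": -0.065},
  {"wz": -0.065},
  {"tx": -2.6, "ty": -2.4},
  {"tx": -2.6, "ty": -2.4},
  {"tx": -2.6, "ty": -2.4},
  {"tx": -2.6, "ty": -2.4},
  {"tx": -2.6, "ty": -2.4},
  {"tx": -2.6, "ty": -2.4},
  {"tx": -2.6, "ty": -2.4},
  {"tx": -2.6, "ty": -2.4},
  {"tx": -2.6, "ty": -2.4},
  {"tx": -2.6, "ty": -2.4},
], gripper=0, force=10)

```text
schema error: expected keys tx, ty, tz, wx, wy, wz
```

Request:
move_arm([
  {"tx": -2.6, "ty": -2.4},
  {"tx": -2.6, "ty": -2.4},
  {"tx": -2.6, "ty": -2.4},
  {"tx": -2.6, "ty": -2.4},
  {"tx": -2.6, "ty": -2.4},
  {"tx": -2.6, "ty": -2.4, "tz": 1},
  {"tx": -2.6, "ty": -2.4, "tz": 1},
  {"tx": -2.6, "ty": -2.4, "tz": 1},
  {"tx": -2.6, "ty": -2.4, "tz": 2},
  {"tx": -2.4, "ty": -2.3, "tz": 2},
  {"tz": 1},
  {},
])

```text
schema error: expected keys tx, ty, tz, wx, wy, wz
```

```bash
cat >> h.py <<'E'
BO=np.array([577.5,29.5]); TH=np.radians(-8.3); RB=np.array([[np.cos(TH),-np.sin(TH)],[np.sin(TH),np.cos(TH)]])
def tob(p): return (np.asarray(p)[...,:2]-BO)@RB
def go(target,z):
    s=env.state(); p=tob(s["ee_pos"]); d=np.array(target)-p; d*=[-1,1]
    e=np.radians((171.7-s["ee_rot"][2]+180)%360-180)
    print("t",round(s["time_s"],2),"at",p.round(1),s["ee_pos"][2].round(1),s["ee_rot"].round(2),"F",s["force"].round(1),"w",round(s["gripper_width"],1),"| tx,ty cm",(d/10).round(2),"tz",round((s["ee_pos"][2]-z)/10,2),"wz",round(-e,3))
E
python3 - <<'E'
from h import *
go((26,-26.5),58)
f=grab_frame("wrist"); save(f,"w1")
print(f["vfov"],f["cx"],f["cy"])
for n,p in dict(E=(599.5,-.5,78),F=(572.2,-97.2,78),A=(606,25.7,54),B=(618,-57,54),C=(541.5,-33,54)).items(): print(n,proj(f,p).round(0))
E
```

```text
t 0.1 at [-492.2  457.1] 213.2 [-179.91    0.    164.19] F [-0.7 -0.4 -0.3] w 91.3 | tx,ty cm [-51.82 -48.36] tz 15.52 wz -0.131
62.25753955710401 323.1669302130851 196.46808321174035
E [[ 36. 573.]]
F [[-35. 574.]]
A [[ 68. 550.]]
B [[ 22. 565.]]
C [[ 10. 530.]]
```

View pics/w1.png

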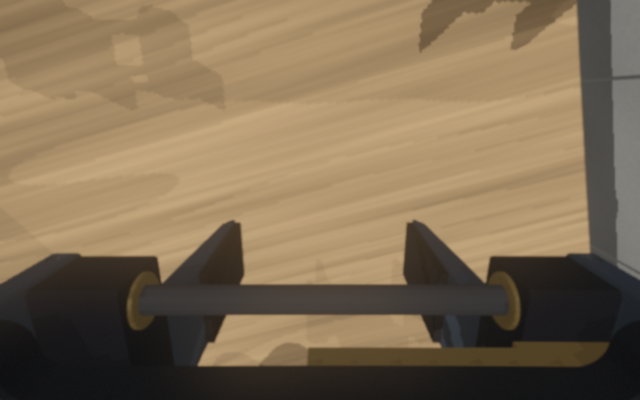

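The picture shows bare table between the open fingers, with nothing else in view; the move was refused because every row needs all six keys.

Request:
move_arm([
  {"tx": 0, "ty": 0, "tz": 0, "wx": 0, "wy": 0, "wz": -0.065},
  {"tx": 0, "ty": 0, "tz": 0, "wx": 0, "wy": 0, "wz": -0.065},
  {"tx": -2.6, "ty": -2.4, "tz": 0, "wx": 0, "wy": 0, "wz": 0},
  {"tx": -2.6, "ty": -2.4, "tz": 0, "wx": 0, "wy": 0, "wz": 0},
  {"tx": -2.6, "ty": -2.4, "tz": 0, "wx": 0, "wy": 0, "wz": 0},
  {"tx": -2.6, "ty": -2.4, "tz": 0, "wx": 0, "wy": 0, "wz": 0},
  {"tx": -2.6, "ty": -2.4, "tz": 0, "wx": 0, "wy": 0, "wz": 0},
  {"tx": -2.6, "ty": -2.4, "tz": 0, "wx": 0, "wy": 0, "wz": 0},
  {"tx": -2.6, "ty": -2.4, "tz": 0, "wx": 0, "wy": 0, "wz": 0},
  {"tx": -2.6, "ty": -2.4, "tz": 0, "wx": 0, "wy": 0, "wz": 0},
  {"tx": -2.6, "ty": -2.4, "tz": 0, "wx": 0, "wy": 0, "wz": 0},
  {"tx": -2.6, "ty": -2.4, "tz": 0, "wx": 0, "wy": 0, "wz": 0},
], gripper=0, force=10)

```text
time_s: 1.15
ee_pos: [379.6, 276.5, 213.9]
ee_rot: [180.0, -0.0, 171.7]
force: [0.5, 0.5, 0.2]
gripper_width: 13.9
gripper_force: 0.0
```

Request:
move_arm([
  {"tx": -2.6, "ty": -2.4, "tz": 0, "wx": 0, "wy": 0, "wz": 0},
  {"tx": -2.6, "ty": -2.4, "tz": 0, "wx": 0, "wy": 0, "wz": 0},
  {"tx": -2.6, "ty": -2.4, "tz": 0, "wx": 0, "wy": 0, "wz": 0},
  {"tx": -2.6, "ty": -2.4, "tz": 0, "wx": 0, "wy": 0, "wz": 0},
  {"tx": -2.6, "ty": -2.4, "tz": 0, "wx": 0, "wy": 0, "wz": 0},
  {"tx": -2.6, "ty": -2.4, "tz": 1, "wx": 0, "wy": 0, "wz": 0},
  {"tx": -2.6, "ty": -2.4, "tz": 1, "wx": 0, "wy": 0, "wz": 0},
  {"tx": -2.6, "ty": -2.4, "tz": 1, "wx": 0, "wy": 0, "wz": 0},
  {"tx": -2.6, "ty": -2.4, "tz": 2, "wx": 0, "wy": 0, "wz": 0},
  {"tx": -2.4, "ty": -2.3, "tz": 2, "wx": 0, "wy": 0, "wz": 0},
  {"tx": 0, "ty": 0, "tz": 1, "wx": 0, "wy": 0, "wz": 0},
  {"tx": 0, "ty": 0, "tz": 0, "wx": 0, "wy": 0, "wz": 0},
])

```text
time_s: 2.15
ee_pos: [598.0, 2.9, 130.4]
ee_rot: [-180.0, -0.4, 171.5]
force: [-1.1, 0.3, 0.1]
gripper_width: 0.6
gripper_force: 0.0
```

```bash
python3 - <<'E'
from h import *
go((26,-26.5),58)
f=grab_frame("wrist"); save(f,"w2")
for n,p in dict(E=(599.5,-.5,78),F=(572.2,-97.2,78),A=(606,25.7,54),B=(618,-57,54),C=(541.5,-33,54)).items(): print(n,proj(f,p).round(0))
E
```

```text
t 2.15 at [ 24.1 -23.4] 130.4 [-179.97   -0.39  171.48] F [-1.1  0.3  0.1] w 0.6 | tx,ty cm [-0.19 -0.31] tz 7.24 wz -0.004
E [[320. 218.]]
F [[179. 201.]]
A [[354. 211.]]
B [[255. 239.]]
C [[265. 141.]]
```

View pics/w2.png

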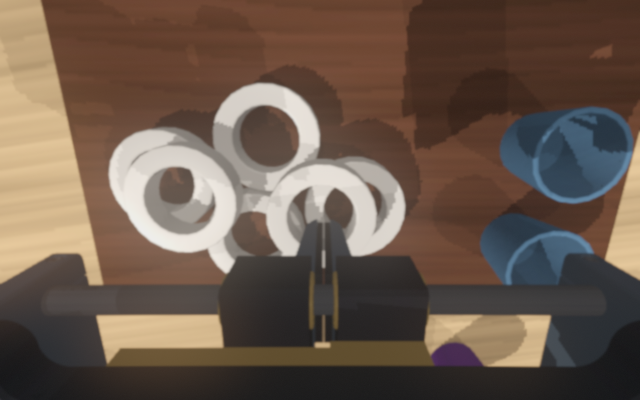

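The wrist view shows ring E's hole centred near (322,215), as predicted, with the closed fingertips above it at (322,235). Descend and lock.

Request:
move_arm([
  {"tx": 0, "ty": 0, "tz": 1.5, "wx": 0, "wy": 0, "wz": 0},
  {"tx": 0, "ty": 0, "tz": 2, "wx": 0, "wy": 0, "wz": 0},
  {"tx": 0, "ty": 0, "tz": 2, "wx": 0, "wy": 0, "wz": 0},
  {"tx": 0, "ty": 0, "tz": 1.5, "wx": 0, "wy": 0, "wz": 0},
  {"tx": 0, "ty": 0, "tz": 0.5, "wx": 0, "wy": 0, "wz": 0},
  {"tx": 0, "ty": 0, "tz": 0, "wx": 0, "wy": 0, "wz": 0},
])

```text
time_s: 2.7
ee_pos: [598.5, 5.3, 58.9]
ee_rot: [180.0, -0.1, 171.7]
force: [0.1, 0.1, 0.2]
gripper_width: 0.6
gripper_force: 0.0
```

Request:
move_arm([
  {"tx": 0, "ty": 0, "tz": 0, "wx": 0, "wy": 0, "wz": 0},
  {"tx": 0, "ty": 0, "tz": 0, "wx": 0, "wy": 0, "wz": 0},
  {"tx": 0, "ty": 0, "tz": 0, "wx": 0, "wy": 0, "wz": 0},
  {"tx": 0, "ty": 0, "tz": 0, "wx": 0, "wy": 0, "wz": 0},
  {"tx": 0, "ty": 0, "tz": 0, "wx": 0, "wy": 0, "wz": 0},
], gripper=2.0, force=15)

```text
time_s: 3.12
ee_pos: [600.3, 4.2, 60.4]
ee_rot: [180.0, 0.1, 171.6]
force: [-1.6, -0.4, 5.8]
gripper_width: 18.1
gripper_force: 13.1
```

```bash
python3 - <<'E'
from h import *
go((-76,50),58)
E
```

```text
t 3.12 at [ 26.3 -21.8] 60.4 [1.7997e+02 1.4000e-01 1.7165e+02] F [-1.6 -0.4  5.8] w 18.1 | tx,ty cm [10.23  7.18] tz 0.24 wz -0.001
```

Request:
move_arm([
  {"tx": 0.8, "ty": 0.6, "tz": 0, "wx": 0, "wy": 0, "wz": 0},
  {"tx": 1.4, "ty": 1.0, "tz": 0, "wx": 0, "wy": 0, "wz": 0},
  {"tx": 1.6, "ty": 1.1, "tz": 0, "wx": 0, "wy": 0, "wz": 0},
  {"tx": 1.6, "ty": 1.1, "tz": 0, "wx": 0, "wy": 0, "wz": 0},
  {"tx": 1.6, "ty": 1.1, "tz": 0, "wx": 0, "wy": 0, "wz": 0},
  {"tx": 1.6, "ty": 1.1, "tz": 0, "wx": 0, "wy": 0, "wz": 0},
  {"tx": 1.2, "ty": 0.8, "tz": 0, "wx": 0, "wy": 0, "wz": 0},
  {"tx": 0.4, "ty": 0.4, "tz": 0, "wx": 0, "wy": 0, "wz": 0},
  {"tx": 0, "ty": 0, "tz": 0, "wx": 0, "wy": 0, "wz": 0},
])

```text
time_s: 3.87
ee_pos: [507.8, 91.0, 58.7]
ee_rot: [-180.0, -0.1, 171.7]
force: [-0.2, 0.1, -1.6]
gripper_width: 18.6
gripper_force: 14.4
```

Request:
move_arm([
  {"tx": 0, "ty": 0, "tz": 0.8, "wx": 0, "wy": 0, "wz": 0},
  {"tx": 0, "ty": 0, "tz": 0.8, "wx": 0, "wy": 0, "wz": 0},
  {"tx": 0, "ty": 0, "tz": 0.6, "wx": 0, "wy": 0, "wz": 0},
  {"tx": 0, "ty": 0, "tz": 0, "wx": 0, "wy": 0, "wz": 0},
])

```text
time_s: 4.2
ee_pos: [509.0, 89.6, 35.7]
ee_rot: [-180.0, -0.1, 171.6]
force: [0.1, 0.4, -0.8]
gripper_width: 19.0
gripper_force: 18.0
```

```bash
python3 - <<'E'
from h import *
go((-76,50),36)
for n in ("scene",): 
  f=grab_frame(n); cv2.imwrite("pics/sc1.png",cv2.resize(f["color"][100:255,235:435,::-1],None,fx=3.7,fy=3.7,interpolation=cv2.INTER_CUBIC))
E
```

```text
t 4.2 at [-76.4  49.6] 35.7 [-1.7997e+02 -9.0000e-02  1.7159e+02] F [ 0.1  0.4 -0.8] w 19.0 | tx,ty cm [-0.04  0.04] tz -0.03 wz -0.002
```

View pics/sc1.png

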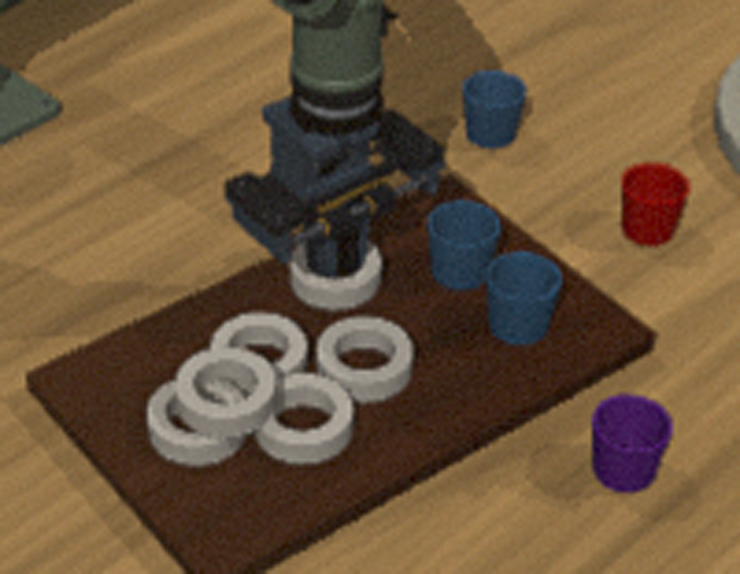

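Ring E now sits flat on the board at crop (337,275), beside the four-ring base with F still on top at (227,385). Release it and go to F.

Request:
move_arm([
  {"tx": 0, "ty": 0, "tz": 0, "wx": 0, "wy": 0, "wz": 0},
  {"tx": 0, "ty": 0, "tz": 0, "wx": 0, "wy": 0, "wz": 0},
  {"tx": 0, "ty": 0, "tz": 0, "wx": 0, "wy": 0, "wz": 0},
  {"tx": 0, "ty": 0, "tz": 0, "wx": 0, "wy": 0, "wz": 0},
  {"tx": 0, "ty": 0, "tz": -1, "wx": 0, "wy": 0, "wz": 0},
  {"tx": 0, "ty": 0, "tz": -2, "wx": 0, "wy": 0, "wz": 0},
  {"tx": 0, "ty": 0, "tz": -3, "wx": 0, "wy": 0, "wz": 0},
], gripper=0)

```text
time_s: 4.83
ee_pos: [507.3, 89.9, 96.3]
ee_rot: [-179.9, -0.3, 171.6]
force: [0.6, 0.0, -0.3]
gripper_width: 0.7
gripper_force: 0.0
```

Request:
move_arm([
  {"tx": -0.6, "ty": -1.2, "tz": -0.5, "wx": 0, "wy": 0, "wz": 0},
  {"tx": -1.2, "ty": -2.4, "tz": 0, "wx": 0, "wy": 0, "wz": 0},
  {"tx": -1.5, "ty": -2.9, "tz": 0, "wx": 0, "wy": 0, "wz": 0},
  {"tx": -1.5, "ty": -2.9, "tz": 0, "wx": 0, "wy": 0, "wz": 0},
  {"tx": -1.5, "ty": -2.9, "tz": 0, "wx": 0, "wy": 0, "wz": 0},
  {"tx": -1.4, "ty": -2.8, "tz": 0, "wx": 0, "wy": 0, "wz": 0},
  {"tx": -0.8, "ty": -1.7, "tz": 0, "wx": 0, "wy": 0, "wz": 0},
  {"tx": -0.4, "ty": -0.8, "tz": 0, "wx": 0, "wy": 0, "wz": 0},
  {"tx": 0, "ty": 0, "tz": 0, "wx": 0, "wy": 0, "wz": 0},
])

```text
time_s: 5.58
ee_pos: [572.1, -98.4, 102.5]
ee_rot: [-180.0, 0.1, 171.5]
force: [-0.2, 0.0, -0.0]
gripper_width: 0.7
gripper_force: 0.0
```

```bash
python3 - <<'E'
from fit import *
T=grab_frame("top")
go((13,-126),58)
# check arm obstruction: fit six rings on top view
r0=[(606,25.7),(618.3,-57),(541.5,-33),(560.8,-119),(509,89.6),(572.2,-97.2)]
r,c=fit([T],r0,np.array([42,42,42,42,42,66.])); print(tob(r).round(1).tolist(),c)
E
```

```text
t 5.63 at [  12.3 -126.1] 102.3 [179.97   0.   171.57] F [-0.4 -0.3 -0.3] w 0.4 | tx,ty cm [-0.07  0.01] tz 4.43 wz -0.002
[[29.1, 0.6], [118.4, -143.6], [-27.4, -67.6], [-11.1, -150.3], [-75.9, 49.4], [-8.5, -99.3]] 2585.003349197616
```

Request:
move_arm([
  {"tx": 0, "ty": 0, "tz": 1.5, "wx": 0, "wy": 0, "wz": 0},
  {"tx": 0, "ty": 0, "tz": 1.7, "wx": 0, "wy": 0, "wz": 0},
  {"tx": 0, "ty": 0, "tz": 1.1, "wx": 0, "wy": 0, "wz": 0},
  {"tx": 0, "ty": 0, "tz": 0, "wx": 0, "wy": 0, "wz": 0},
])

```text
time_s: 5.97
ee_pos: [569.3, -95.1, 56.8]
ee_rot: [180.0, -0.3, 171.7]
force: [-0.5, -0.7, 0.1]
gripper_width: 0.8
gripper_force: 0.0
```

Request:
move_arm([
  {"tx": 0, "ty": 0, "tz": 0, "wx": 0, "wy": 0, "wz": 0},
  {"tx": 0, "ty": 0, "tz": 0, "wx": 0, "wy": 0, "wz": 0},
  {"tx": 0, "ty": 0, "tz": 0, "wx": 0, "wy": 0, "wz": 0},
  {"tx": 0, "ty": 0, "tz": 0, "wx": 0, "wy": 0, "wz": 0},
  {"tx": 0, "ty": 0, "tz": 0, "wx": 0, "wy": 0, "wz": 0},
], gripper=2.0)

```text
time_s: 6.38
ee_pos: [572.1, -96.7, 59.8]
ee_rot: [180.0, 0.1, 171.6]
force: [-0.1, 1.6, 3.1]
gripper_width: 19.0
gripper_force: 14.6
```

```bash
python3 - <<'E'
from h import *
go((-76,-178),36)
E
```

```text
t 6.38 at [  12.8 -125.6] 59.8 [1.7997e+02 9.0000e-02 1.7164e+02] F [-0.1  1.6  3.1] w 19.0 | tx,ty cm [ 8.88 -5.24] tz 2.38 wz -0.001
```

Request:
move_arm([
  {"tx": 0.9, "ty": -0.5, "tz": 0, "wx": 0, "wy": 0, "wz": 0},
  {"tx": 1.6, "ty": -0.9, "tz": 0, "wx": 0, "wy": 0, "wz": 0},
  {"tx": 1.7, "ty": -1.0, "tz": 0, "wx": 0, "wy": 0, "wz": 0},
  {"tx": 1.7, "ty": -1.0, "tz": 0, "wx": 0, "wy": 0, "wz": 0},
  {"tx": 1.6, "ty": -1.0, "tz": 0, "wx": 0, "wy": 0, "wz": 0},
  {"tx": 1.0, "ty": -0.6, "tz": 0, "wx": 0, "wy": 0, "wz": 0},
  {"tx": 0.4, "ty": -0.2, "tz": 0, "wx": 0, "wy": 0, "wz": 0},
  {"tx": 0, "ty": 0, "tz": 0, "wx": 0, "wy": 0, "wz": 0},
  {"tx": 0, "ty": 0, "tz": 0.8, "wx": 0, "wy": 0, "wz": 0},
  {"tx": 0, "ty": 0, "tz": 0.8, "wx": 0, "wy": 0, "wz": 0},
  {"tx": 0, "ty": 0, "tz": 0.6, "wx": 0, "wy": 0, "wz": 0},
  {"tx": 0, "ty": 0, "tz": 0, "wx": 0, "wy": 0, "wz": 0},
])

```text
time_s: 7.38
ee_pos: [475.9, -135.0, 35.5]
ee_rot: [180.0, -0.1, 171.7]
force: [-0.9, 0.1, -1.8]
gripper_width: 19.4
gripper_force: 18.1
```

```bash
python3 - <<'E'
from h import *
go((-76,-178),36)
E
```

```text
t 7.38 at [ -76.8 -177.5] 35.5 [ 1.7998e+02 -1.1000e-01  1.7168e+02] F [-0.9  0.1 -1.8] w 19.4 | tx,ty cm [-0.08 -0.05] tz -0.05 wz -0.0
```

Request:
move_arm([
  {"tx": 0, "ty": 0, "tz": 0, "wx": 0, "wy": 0, "wz": 0},
  {"tx": 0, "ty": 0, "tz": 0, "wx": 0, "wy": 0, "wz": 0},
  {"tx": 0, "ty": 0, "tz": 0, "wx": 0, "wy": 0, "wz": 0},
  {"tx": 0, "ty": 0, "tz": 0, "wx": 0, "wy": 0, "wz": 0},
  {"tx": 0, "ty": 0, "tz": -1, "wx": 0, "wy": 0, "wz": 0},
  {"tx": 0, "ty": 0, "tz": -2, "wx": 0, "wy": 0, "wz": 0},
  {"tx": 0, "ty": 0, "tz": -2, "wx": 0, "wy": 0, "wz": 0},
  {"tx": 3, "ty": 0, "tz": 0, "wx": 0, "wy": 0, "wz": 0},
  {"tx": 3, "ty": 0, "tz": 0, "wx": 0, "wy": 0, "wz": 0},
  {"tx": 3, "ty": 0, "tz": 0, "wx": 0, "wy": 0, "wz": 0},
  {"tx": 3, "ty": 0, "tz": 0, "wx": 0, "wy": 0, "wz": 0},
  {"tx": 0, "ty": 0, "tz": 0, "wx": 0, "wy": 0, "wz": 0},
], gripper=0)

```text
time_s: 8.38
ee_pos: [350.6, -116.1, 86.9]
ee_rot: [179.9, -0.4, 171.6]
force: [-0.7, -0.6, -0.5]
gripper_width: 0.3
gripper_force: 0.0
```

```bash
python3 - <<'E'
from fit import *
T=grab_frame("top");save(T,"top2")
r0=[(606,25.7),(618.3,-57),(541.5,-33),(560.8,-119),(509,89.6)]+[BO+RB@[-76,-178]]
r,c=fit([T],r0,np.array([42]*6)); print(tob(r).round(1).tolist(),c)
go(tob(r[3]),36)
E
```

```text
[[29.3, 0.4], [53.8, -81.0], [-27.4, -67.3], [5.1, -150.1], [-75.8, 48.6], [-76.7, -179.8]] 642.5412548612072
t 8.43 at [-199.5 -177.4] 87.5 [ 1.7998e+02 -6.0000e-02  1.7161e+02] F [ 0.6  0.3 -0.4] w 0.9 | tx,ty cm [-20.47   2.73] tz 5.15 wz -0.002
```

View pics/top2.png

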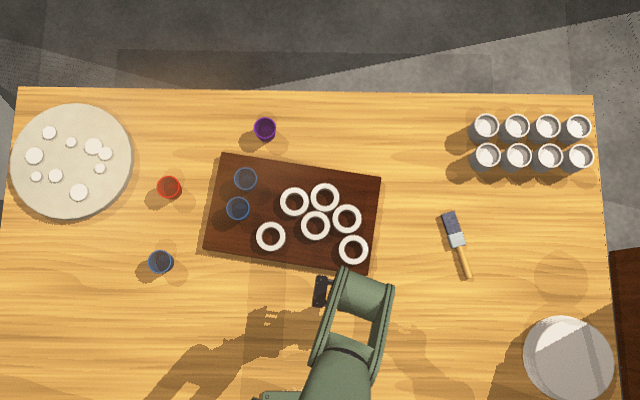

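All six rings now lie flat: F at (353,250), E at (270,236), and the base rings at (294,201), (325,197), (315,225) and (347,219). Next is D, then the others the same way.

Request:
move_arm([
  {"tx": -2.0, "ty": 0.3, "tz": 0, "wx": 0, "wy": 0, "wz": 0},
  {"tx": -3.3, "ty": 0.4, "tz": 0, "wx": 0, "wy": 0, "wz": 0},
  {"tx": -3.5, "ty": 0.5, "tz": 0, "wx": 0, "wy": 0, "wz": 0},
  {"tx": -3.5, "ty": 0.5, "tz": 0, "wx": 0, "wy": 0, "wz": 0},
  {"tx": -3.5, "ty": 0.5, "tz": 0, "wx": 0, "wy": 0, "wz": 0},
  {"tx": -3.0, "ty": 0.3, "tz": 0, "wx": 0, "wy": 0, "wz": 0},
  {"tx": -1.6, "ty": 0.2, "tz": 0, "wx": 0, "wy": 0, "wz": 0},
  {"tx": 0, "ty": 0, "tz": 0, "wx": 0, "wy": 0, "wz": 0},
  {"tx": 0, "ty": 0, "tz": 0, "wx": 0, "wy": 0, "wz": 0},
])

```text
time_s: 9.18
ee_pos: [564.0, -120.8, 86.9]
ee_rot: [180.0, 0.0, 171.7]
force: [-0.3, -0.2, -0.2]
gripper_width: 0.2
gripper_force: 0.0
```

```bash
python3 - <<'E'
from h import *
go((5,-150),36)
E
```

```text
t 9.18 at [   8.3 -150.7] 86.9 [1.8000e+02 1.0000e-02 1.7168e+02] F [-0.3 -0.2 -0.2] w 0.2 | tx,ty cm [0.33 0.07] tz 5.09 wz -0.0
```

Request:
move_arm([
  {"tx": 0.3, "ty": 0, "tz": 0.6, "wx": 0, "wy": 0, "wz": 0},
  {"tx": 0, "ty": 0, "tz": 1.5, "wx": 0, "wy": 0, "wz": 0},
  {"tx": 0, "ty": 0, "tz": 1.8, "wx": 0, "wy": 0, "wz": 0},
  {"tx": 0, "ty": 0, "tz": 1.0, "wx": 0, "wy": 0, "wz": 0},
  {"tx": 0, "ty": 0, "tz": 0.2, "wx": 0, "wy": 0, "wz": 0},
  {"tx": 0, "ty": 0, "tz": 0, "wx": 0, "wy": 0, "wz": 0},
])

```text
time_s: 9.68
ee_pos: [558.8, -120.4, 35.4]
ee_rot: [180.0, -0.1, 171.6]
force: [-0.6, -1.2, 0.3]
gripper_width: 0.9
gripper_force: 0.0
```

Request:
move_arm([
  {"tx": 0, "ty": 0, "tz": 0, "wx": 0, "wy": 0, "wz": 0},
  {"tx": 0, "ty": 0, "tz": 0, "wx": 0, "wy": 0, "wz": 0},
  {"tx": 0, "ty": 0, "tz": 0, "wx": 0, "wy": 0, "wz": 0},
  {"tx": 0, "ty": 0, "tz": 0, "wx": 0, "wy": 0, "wz": 0},
  {"tx": 0, "ty": 0, "tz": 0, "wx": 0, "wy": 0, "wz": 0},
], gripper=2.0)

```text
time_s: 10.1
ee_pos: [560.5, -120.5, 36.7]
ee_rot: [-180.0, 0.1, 171.7]
force: [-1.4, 0.5, 3.5]
gripper_width: 19.0
gripper_force: 14.8
```

```bash
python3 - <<'E'
from h import *
go((75,-177),36)
E
```

```text
t 10.1 at [   4.8 -150.9] 36.7 [-1.8000e+02  8.0000e-02  1.7166e+02] F [-1.4  0.5  3.5] w 19.0 | tx,ty cm [-7.02 -2.61] tz 0.07 wz -0.001
```

Request:
move_arm([
  {"tx": -0.3, "ty": -0.6, "tz": 0, "wx": 0, "wy": 0, "wz": 0},
  {"tx": -1.0, "ty": -0.6, "tz": 0, "wx": 0, "wy": 0, "wz": 0},
  {"tx": -1.5, "ty": -0.4, "tz": 0, "wx": 0, "wy": 0, "wz": 0},
  {"tx": -1.6, "ty": -0.4, "tz": 0, "wx": 0, "wy": 0, "wz": 0},
  {"tx": -1.4, "ty": -0.3, "tz": 0, "wx": 0, "wy": 0, "wz": 0},
  {"tx": -0.8, "ty": -0.2, "tz": 0, "wx": 0, "wy": 0, "wz": 0},
  {"tx": -0.4, "ty": -0.1, "tz": 0, "wx": 0, "wy": 0, "wz": 0},
  {"tx": 0, "ty": 0, "tz": 0, "wx": 0, "wy": 0, "wz": 0},
  {"tx": 0, "ty": 0, "tz": 0, "wx": 0, "wy": 0, "wz": 0},
])

```text
time_s: 10.85
ee_pos: [626.0, -157.0, 36.7]
ee_rot: [-180.0, 0.1, 171.6]
force: [-0.7, 0.9, 4.5]
gripper_width: 18.7
gripper_force: 15.5
```

Request:
move_arm([
  {"tx": 0, "ty": 0, "tz": 0, "wx": 0, "wy": 0, "wz": 0},
  {"tx": 0, "ty": 0, "tz": 0, "wx": 0, "wy": 0, "wz": 0},
  {"tx": 0, "ty": 0, "tz": 0, "wx": 0, "wy": 0, "wz": 0},
  {"tx": 0, "ty": 0, "tz": 0, "wx": 0, "wy": 0, "wz": 0},
  {"tx": 0, "ty": 0, "tz": -1, "wx": 0, "wy": 0, "wz": 0},
  {"tx": 0, "ty": 0, "tz": -2, "wx": 0, "wy": 0, "wz": 0},
  {"tx": 0, "ty": 0, "tz": -2, "wx": 0, "wy": 0, "wz": 0},
  {"tx": 0, "ty": 0, "tz": 0, "wx": 0, "wy": 0, "wz": 0},
], gripper=0)

```text
time_s: 11.52
ee_pos: [628.2, -157.1, 90.6]
ee_rot: [-179.9, 0.5, 171.7]
force: [1.3, -0.9, 0.6]
gripper_width: 0.6
gripper_force: 0.0
```

Request:
move_arm([
  {"tx": 0.3, "ty": 1.2, "tz": 0, "wx": 0, "wy": 0, "wz": 0},
  {"tx": 0.6, "ty": 2.4, "tz": 0, "wx": 0, "wy": 0, "wz": 0},
  {"tx": 0.8, "ty": 3.0, "tz": 0, "wx": 0, "wy": 0, "wz": 0},
  {"tx": 0.8, "ty": 3.0, "tz": 0, "wx": 0, "wy": 0, "wz": 0},
  {"tx": 0.8, "ty": 3.0, "tz": 0, "wx": 0, "wy": 0, "wz": 0},
  {"tx": 0.7, "ty": 2.7, "tz": 0, "wx": 0, "wy": 0, "wz": 0},
  {"tx": 0.4, "ty": 1.6, "tz": 0, "wx": 0, "wy": 0, "wz": 0},
  {"tx": 0.2, "ty": 0.8, "tz": 0, "wx": 0, "wy": 0, "wz": 0},
  {"tx": 0, "ty": 0, "tz": 0, "wx": 0, "wy": 0, "wz": 0},
  {"tx": 0, "ty": 0, "tz": 0, "wx": 0, "wy": 0, "wz": 0},
])

```text
time_s: 12.35
ee_pos: [605.2, 25.5, 85.3]
ee_rot: [-180.0, -0.1, 171.7]
force: [0.3, -0.4, -0.0]
gripper_width: 0.4
gripper_force: 0.0
```

```bash
python3 - <<'E'
from h import *
go((29.3,.4),36)
E
```

```text
t 12.35 at [28.   0.1] 85.3 [-1.7997e+02 -6.0000e-02  1.7170e+02] F [ 0.3 -0.4 -0. ] w 0.4 | tx,ty cm [-0.13  0.03] tz 4.93 wz 0.0
```

A to (75,45).

Request:
move_arm([
  {"tx": -0.1, "ty": 0, "tz": 0.6, "wx": 0, "wy": 0, "wz": 0},
  {"tx": 0, "ty": 0, "tz": 1.5, "wx": 0, "wy": 0, "wz": 0},
  {"tx": 0, "ty": 0, "tz": 1.7, "wx": 0, "wy": 0, "wz": 0},
  {"tx": 0, "ty": 0, "tz": 0.9, "wx": 0, "wy": 0, "wz": 0},
  {"tx": 0, "ty": 0, "tz": 0.2, "wx": 0, "wy": 0, "wz": 0},
  {"tx": 0, "ty": 0, "tz": 0, "wx": 0, "wy": 0, "wz": 0},
])

```text
time_s: 12.85
ee_pos: [606.3, 24.5, 36.0]
ee_rot: [-180.0, -0.1, 171.6]
force: [-0.4, 0.1, 0.2]
gripper_width: 0.6
gripper_force: 0.0
```

Request:
move_arm([
  {"tx": 0, "ty": 0, "tz": 0, "wx": 0, "wy": 0, "wz": 0},
  {"tx": 0, "ty": 0, "tz": 0, "wx": 0, "wy": 0, "wz": 0},
  {"tx": 0, "ty": 0, "tz": 0, "wx": 0, "wy": 0, "wz": 0},
  {"tx": 0, "ty": 0, "tz": 0, "wx": 0, "wy": 0, "wz": 0},
  {"tx": 0, "ty": 0, "tz": 0, "wx": 0, "wy": 0, "wz": 0},
], gripper=2.0)

```text
time_s: 13.27
ee_pos: [607.0, 25.2, 37.7]
ee_rot: [180.0, 0.1, 171.7]
force: [-0.3, -0.2, 2.6]
gripper_width: 18.9
gripper_force: 13.0
```

Request:
move_arm([
  {"tx": -0.4, "ty": 0.4, "tz": 0, "wx": 0, "wy": 0, "wz": 0},
  {"tx": -0.9, "ty": 0.9, "tz": 0, "wx": 0, "wy": 0, "wz": 0},
  {"tx": -1.1, "ty": 1.0, "tz": 0, "wx": 0, "wy": 0, "wz": 0},
  {"tx": -1.1, "ty": 1.0, "tz": 0, "wx": 0, "wy": 0, "wz": 0},
  {"tx": -0.8, "ty": 0.8, "tz": 0, "wx": 0, "wy": 0, "wz": 0},
  {"tx": -0.3, "ty": 0.3, "tz": 0, "wx": 0, "wy": 0, "wz": 0},
  {"tx": 0, "ty": 0, "tz": 0, "wx": 0, "wy": 0, "wz": 0},
  {"tx": 0, "ty": 0, "tz": 0, "wx": 0, "wy": 0, "wz": 0},
])

```text
time_s: 13.93
ee_pos: [660.0, 62.9, 37.7]
ee_rot: [179.9, 0.2, 171.7]
force: [2.1, 2.4, 3.3]
gripper_width: 18.4
gripper_force: 12.7
```

```bash
python3 - <<'E'
from h import *
go((75,45),36)
go((53.8,-81),36)
E
```

```text
t 13.93 at [76.8 45. ] 37.7 [179.91   0.19 171.66] F [2.1 2.4 3.3] w 18.4 | tx,ty cm [0.18 0.  ] tz 0.17 wz -0.001
t 13.93 at [76.8 45. ] 37.7 [179.91   0.19 171.66] F [2.1 2.4 3.3] w 18.4 | tx,ty cm [  2.3 -12.6] tz 0.17 wz -0.001
```

Next B: go to (53.8,-81), lock, and slide to (76,-67).

Request:
move_arm([
  {"tx": 0, "ty": 0, "tz": 0, "wx": 0, "wy": 0, "wz": 0},
  {"tx": 0, "ty": 0, "tz": 0, "wx": 0, "wy": 0, "wz": 0},
  {"tx": 0, "ty": 0, "tz": 0, "wx": 0, "wy": 0, "wz": 0},
  {"tx": 0, "ty": 0, "tz": 0, "wx": 0, "wy": 0, "wz": 0},
  {"tx": 0, "ty": 0, "tz": -1, "wx": 0, "wy": 0, "wz": 0},
  {"tx": 0, "ty": 0, "tz": -2, "wx": 0, "wy": 0, "wz": 0},
  {"tx": 0, "ty": 0, "tz": -2, "wx": 0, "wy": 0, "wz": 0},
  {"tx": 0, "ty": 0, "tz": 0, "wx": 0, "wy": 0, "wz": 0},
], gripper=0)

```text
time_s: 14.6
ee_pos: [661.2, 62.2, 91.7]
ee_rot: [179.9, 0.5, 171.6]
force: [0.4, 0.4, -0.1]
gripper_width: 0.2
gripper_force: 0.0
```

Request:
move_arm([
  {"tx": 0.2, "ty": -1.0, "tz": 0, "wx": 0, "wy": 0, "wz": 0},
  {"tx": 0.4, "ty": -2.2, "tz": 0, "wx": 0, "wy": 0, "wz": 0},
  {"tx": 0.5, "ty": -3.0, "tz": 0, "wx": 0, "wy": 0, "wz": 0},
  {"tx": 0.5, "ty": -3.0, "tz": 0, "wx": 0, "wy": 0, "wz": 0},
  {"tx": 0.4, "ty": -2.2, "tz": 0, "wx": 0, "wy": 0, "wz": 0},
  {"tx": 0.3, "ty": -1.2, "tz": 0, "wx": 0, "wy": 0, "wz": 0},
  {"tx": 0, "ty": 0, "tz": 0, "wx": 0, "wy": 0, "wz": 0},
  {"tx": 0, "ty": 0, "tz": 0, "wx": 0, "wy": 0, "wz": 0},
])

```text
time_s: 15.27
ee_pos: [617.0, -59.3, 86.4]
ee_rot: [180.0, -0.1, 171.6]
force: [-0.1, -0.0, -0.4]
gripper_width: 0.5
gripper_force: 0.0
```

```bash
python3 - <<'E'
from h import *
go((53.8,-81),36)
E
```

```text
t 15.27 at [ 52.  -82.2] 86.4 [ 1.7996e+02 -6.0000e-02  1.7156e+02] F [-0.1 -0.  -0.4] w 0.5 | tx,ty cm [-0.18  0.12] tz 5.04 wz -0.002
```

Request:
move_arm([
  {"tx": -0.2, "ty": 0.1, "tz": 0.6, "wx": 0, "wy": 0, "wz": 0},
  {"tx": 0, "ty": 0, "tz": 1.5, "wx": 0, "wy": 0, "wz": 0},
  {"tx": 0, "ty": 0, "tz": 1.7, "wx": 0, "wy": 0, "wz": 0},
  {"tx": 0, "ty": 0, "tz": 1.0, "wx": 0, "wy": 0, "wz": 0},
  {"tx": 0, "ty": 0, "tz": 0.2, "wx": 0, "wy": 0, "wz": 0},
  {"tx": 0, "ty": 0, "tz": 0, "wx": 0, "wy": 0, "wz": 0},
])

```text
time_s: 15.77
ee_pos: [619.3, -57.5, 35.8]
ee_rot: [180.0, -0.1, 171.7]
force: [0.1, -0.3, 0.7]
gripper_width: 0.5
gripper_force: 0.0
```

Request:
move_arm([
  {"tx": 0, "ty": 0, "tz": 0, "wx": 0, "wy": 0, "wz": 0},
  {"tx": 0, "ty": 0, "tz": 0, "wx": 0, "wy": 0, "wz": 0},
  {"tx": 0, "ty": 0, "tz": 0, "wx": 0, "wy": 0, "wz": 0},
  {"tx": 0, "ty": 0, "tz": 0, "wx": 0, "wy": 0, "wz": 0},
  {"tx": 0, "ty": 0, "tz": 0, "wx": 0, "wy": 0, "wz": 0},
], gripper=2.0)

```text
time_s: 16.18
ee_pos: [620.0, -58.5, 37.8]
ee_rot: [180.0, 0.1, 171.6]
force: [-0.5, 0.5, 1.8]
gripper_width: 18.1
gripper_force: 13.0
```

Request:
move_arm([
  {"tx": -0.3, "ty": 0.2, "tz": 0, "wx": 0, "wy": 0, "wz": 0},
  {"tx": -0.7, "ty": 0.4, "tz": 0, "wx": 0, "wy": 0, "wz": 0},
  {"tx": -0.7, "ty": 0.5, "tz": 0, "wx": 0, "wy": 0, "wz": 0},
  {"tx": -0.5, "ty": 0.3, "tz": 0, "wx": 0, "wy": 0, "wz": 0},
  {"tx": 0, "ty": 0, "tz": 0, "wx": 0, "wy": 0, "wz": 0},
  {"tx": 0, "ty": 0, "tz": 0, "wx": 0, "wy": 0, "wz": 0},
])

```text
time_s: 16.68
ee_pos: [645.0, -47.5, 37.7]
ee_rot: [180.0, 0.2, 171.7]
force: [0.8, -0.0, 4.9]
gripper_width: 19.0
gripper_force: 13.1
```

```bash
python3 - <<'E'
from h import *
go((75,-67),36)
go((-27.4,-67.3),36)
E
```

```text
t 16.68 at [ 77.9 -66.5] 37.7 [1.7997e+02 1.6000e-01 1.7165e+02] F [ 0.8 -0.   4.9] w 19.0 | tx,ty cm [ 0.29 -0.05] tz 0.17 wz -0.001
t 16.68 at [ 77.9 -66.5] 37.7 [1.7997e+02 1.6000e-01 1.7165e+02] F [ 0.8 -0.   4.9] w 19.0 | tx,ty cm [10.53 -0.08] tz 0.17 wz -0.001
```

Lastly C: from (-27,-67) to (-76,-65).

Request:
move_arm([
  {"tx": 0, "ty": 0, "tz": 0, "wx": 0, "wy": 0, "wz": 0},
  {"tx": 0, "ty": 0, "tz": 0, "wx": 0, "wy": 0, "wz": 0},
  {"tx": 0, "ty": 0, "tz": 0, "wx": 0, "wy": 0, "wz": 0},
  {"tx": 0, "ty": 0, "tz": 0, "wx": 0, "wy": 0, "wz": 0},
  {"tx": 0, "ty": 0, "tz": -1, "wx": 0, "wy": 0, "wz": 0},
  {"tx": 0, "ty": 0, "tz": -2, "wx": 0, "wy": 0, "wz": 0},
  {"tx": 0, "ty": 0, "tz": -2, "wx": 0, "wy": 0, "wz": 0},
  {"tx": 0, "ty": 0, "tz": 0, "wx": 0, "wy": 0, "wz": 0},
], gripper=0)

```text
time_s: 17.35
ee_pos: [646.2, -48.1, 91.6]
ee_rot: [180.0, 0.5, 171.6]
force: [0.7, 0.6, 1.0]
gripper_width: 0.2
gripper_force: 0.0
```

Request:
move_arm([
  {"tx": 1.0, "ty": 0, "tz": 0, "wx": 0, "wy": 0, "wz": 0},
  {"tx": 2.2, "ty": 0, "tz": 0, "wx": 0, "wy": 0, "wz": 0},
  {"tx": 2.5, "ty": 0, "tz": 0, "wx": 0, "wy": 0, "wz": 0},
  {"tx": 2.5, "ty": 0, "tz": 0, "wx": 0, "wy": 0, "wz": 0},
  {"tx": 1.6, "ty": 0, "tz": 0, "wx": 0, "wy": 0, "wz": 0},
  {"tx": 0.7, "ty": -0.1, "tz": 0, "wx": 0, "wy": 0, "wz": 0},
  {"tx": 0, "ty": 0, "tz": 0, "wx": 0, "wy": 0, "wz": 0},
  {"tx": 0, "ty": 0, "tz": 0, "wx": 0, "wy": 0, "wz": 0},
])

```text
time_s: 18.02
ee_pos: [540.3, -33.7, 87.2]
ee_rot: [180.0, 0.1, 171.6]
force: [-0.4, 0.1, -0.1]
gripper_width: 0.8
gripper_force: 0.0
```

```bash
python3 - <<'E'
from h import *
go((-27.4,-67.3),36)
E
```

```text
t 18.02 at [-27.7 -67.9] 87.2 [1.7999e+02 1.0000e-01 1.7164e+02] F [-0.4  0.1 -0.1] w 0.8 | tx,ty cm [-0.03  0.06] tz 5.12 wz -0.001
```

Request:
move_arm([
  {"tx": 0, "ty": 0.1, "tz": 0.6, "wx": 0, "wy": 0, "wz": 0},
  {"tx": 0, "ty": 0, "tz": 1.5, "wx": 0, "wy": 0, "wz": 0},
  {"tx": 0, "ty": 0, "tz": 1.7, "wx": 0, "wy": 0, "wz": 0},
  {"tx": 0, "ty": 0, "tz": 1.1, "wx": 0, "wy": 0, "wz": 0},
  {"tx": 0, "ty": 0, "tz": 0.2, "wx": 0, "wy": 0, "wz": 0},
  {"tx": 0, "ty": 0, "tz": 0, "wx": 0, "wy": 0, "wz": 0},
])

```text
time_s: 18.52
ee_pos: [539.8, -32.6, 34.8]
ee_rot: [180.0, -0.1, 171.6]
force: [0.2, -0.4, 0.2]
gripper_width: 0.7
gripper_force: 0.0
```

Request:
move_arm([
  {"tx": 0, "ty": 0, "tz": 0, "wx": 0, "wy": 0, "wz": 0},
  {"tx": 0, "ty": 0, "tz": 0, "wx": 0, "wy": 0, "wz": 0},
  {"tx": 0, "ty": 0, "tz": 0, "wx": 0, "wy": 0, "wz": 0},
  {"tx": 0, "ty": 0, "tz": 0, "wx": 0, "wy": 0, "wz": 0},
  {"tx": 0, "ty": 0, "tz": 0, "wx": 0, "wy": 0, "wz": 0},
], gripper=2.0)

```text
time_s: 18.93
ee_pos: [540.2, -32.6, 36.6]
ee_rot: [180.0, 0.1, 171.6]
force: [0.4, -0.0, 0.6]
gripper_width: 18.9
gripper_force: 15.5
```

Request:
move_arm([
  {"tx": 0.5, "ty": 0, "tz": 0, "wx": 0, "wy": 0, "wz": 0},
  {"tx": 1.1, "ty": 0.1, "tz": 0, "wx": 0, "wy": 0, "wz": 0},
  {"tx": 1.4, "ty": 0.1, "tz": 0, "wx": 0, "wy": 0, "wz": 0},
  {"tx": 1.2, "ty": 0, "tz": 0, "wx": 0, "wy": 0, "wz": 0},
  {"tx": 0.6, "ty": 0, "tz": 0, "wx": 0, "wy": 0, "wz": 0},
  {"tx": 0, "ty": 0, "tz": 0, "wx": 0, "wy": 0, "wz": 0},
  {"tx": 0, "ty": 0, "tz": 0, "wx": 0, "wy": 0, "wz": 0},
])

```text
time_s: 19.52
ee_pos: [490.9, -23.4, 36.5]
ee_rot: [180.0, -0.2, 171.6]
force: [-4.6, 0.8, 8.8]
gripper_width: 18.8
gripper_force: 16.6
```

Request:
move_arm([
  {"tx": 0, "ty": 0, "tz": 0, "wx": 0, "wy": 0, "wz": 0},
  {"tx": 0, "ty": 0, "tz": 0, "wx": 0, "wy": 0, "wz": 0},
  {"tx": 0, "ty": 0, "tz": 0, "wx": 0, "wy": 0, "wz": 0},
  {"tx": 0, "ty": 0, "tz": 0, "wx": 0, "wy": 0, "wz": 0},
  {"tx": 0, "ty": 0, "tz": -1, "wx": 0, "wy": 0, "wz": 0},
  {"tx": 0, "ty": 0, "tz": -2, "wx": 0, "wy": 0, "wz": 0},
  {"tx": 0, "ty": 0, "tz": -3, "wx": 0, "wy": 0, "wz": 0},
  {"tx": 3, "ty": 0, "tz": -1, "wx": 0, "wy": 0, "wz": 0},
  {"tx": 3, "ty": 0, "tz": 0, "wx": 0, "wy": 0, "wz": 0},
  {"tx": 3, "ty": 0, "tz": 0, "wx": 0, "wy": 0, "wz": 0},
  {"tx": 3, "ty": 0, "tz": 0, "wx": 0, "wy": 0, "wz": 0},
  {"tx": 0, "ty": 0, "tz": 0, "wx": 0, "wy": 0, "wz": 0},
], gripper=0)

```text
time_s: 20.52
ee_pos: [366.6, -5.6, 104.9]
ee_rot: [-180.0, -0.4, 171.7]
force: [-1.3, -0.5, -0.3]
gripper_width: 0.7
gripper_force: 0.0
```

```bash
python3 - <<'E'
from fit import *
from scipy.spatial.distance import pdist,cdist
T=grab_frame("top");cv2.imwrite("pics/top3.png",cv2.resize(T["color"][110:310,130:430,::-1],None,fx=2.6,fy=2.6,interpolation=cv2.INTER_CUBIC))
g=np.array([(76,45),(77,-67),(-76,-65),(75,-177),(-76,49.5),(-76.7,-178)])
r,c=fit([T],BO+g@RB.T,np.array([42]*6)); b=tob(r); print(b.round(1).tolist(),c,pdist(r).min()-80,cdist(r,[(657.9,158.7),(578.3,175.9)]).min()-72)
go((0,0),36)
E
```

```text
[[77.0, 43.5], [79.1, -68.4], [-77.6, -66.4], [76.5, -179.9], [-76.5, 48.6], [-76.9, -180.2]] 819.3945738815842 31.507224651426114 25.33087823809487
t 20.57 at [-199.7  -64.9] 105.6 [-1.7999e+02 -1.4000e-01  1.7167e+02] F [0.3 0.  0.3] w 0.5 | tx,ty cm [-19.97   6.49] tz 6.96 wz -0.001
```

View pics/top3.png

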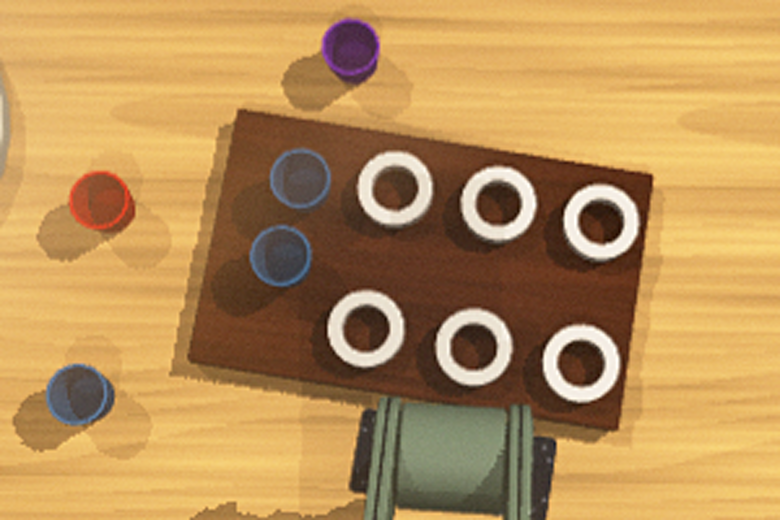

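The close view shows all six rings flat in two rows, clear of each other and of the cups. The smallest gaps are about 31 mm ring to ring and 25 mm ring to cup, with about 8 mm or more to the board edge. The gripper is clear, so I hand in.

```bash
python3 -c "
from workcell import env
print(env.job_done())"
```

```text
the job is handed in; nothing more can be done
None
```

The six rings are spread flat in a single layer on the board, handed in at about 20.6 s; by my camera fit the smallest gaps are 31 mm between rings, 25 mm to a cup and about 8 mm to the board edge, and I never touched the cups or brush.

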